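# Set the carton lane width with a straightedge

## Task

Set the lane width of the carton feeder: lay the handled straightedge flat on the feeder plate with its front long edge flush against the fixed fence, about the middle of the fence, and let go of it while the side guide is still well back. Then slide the side guide up until it lies flush against the straightedge's back edge, and leave everything there. Do not bump the air bar that hangs over the fence, do not drop or slam the straightedge into the lane, and leave the oil bottle, hex key and shaft collar alone.

Things in the scene. Friction and masses are not known exactly. Their poses are not given: they have to be found in the camera images.
- straightedge: Loose steel bar 36 (x) x 180 (y) x 10 mm (z), about 0.4 kg, with a black handle blade on top. Origin: centre of the bar's underside; +x is its front edge. The blade, 110 mm along y, 12 thick, 60 tall along its slope, rises from the bar's middle line and leans 35 degrees from vertical towards -x. Starts flat on the bench, left of the feeder.
- handle_mid (a point): Grip point in the middle of the handle blade, 44 mm up its slope, 16 mm below its upper end: 25.2 mm behind (-x) and 44 mm above the bar's origin. Axes as the bar's. A tool leaning with the blade points along (0.574, 0, -0.819) in the bar's frame and closes across the 12 mm thickness.
- front_edge_l (a point): End (at +90 mm along y) of the front long edge of the bar, at its underside (x = +18 mm): the edge that goes against the fence.
- front_edge_r (a point): The other end (y = -90 mm) of the same front edge, at the underside.
- back_edge_l (a point): End (y = +90 mm) of the back long edge of the bar, at its underside (x = -18 mm): the edge on the side to which the handle leans.
- back_edge_r (a point): The other end (y = -90 mm) of the same back edge.
- feeder: Fixed grey-painted plate 280 (x) x 260 (y) mm, top 20 mm above the bench. Origin: centre of its underside; +x points across the lane to the fence, away from the robot. Fence: steel bar 20 mm thick, 240 mm long along y, 25 mm high above the plate, its face at feeder x = +75 mm looking to -x.
- fence_mid (a point): Foot of the fence's face at the middle of its length, at the plate's top (feeder x +75, y 0, z 20 mm). Axes as the feeder's: x into the fence, y along it.
- air_bar: Aluminium air bar fixed over the fence: feeder x 78 to 118 mm, 270 mm long in y, 123 to 163 mm above the bench; nozzles below it (x 102) down to 107 mm; legs at x 122, y +-121. Origin and axes are the feeder's. An upright gripper has no room beside it when the straightedge is at the fence; one leaning 35 degrees back from the fence has.
- guide_part (a joint): Slide of the side guide along feeder +x, in m: 0 is fully back (guide face at feeder x = -65 mm), it starts at 0 to 0.04, grows towards the fence, and reads 0.104 when the guide touches the 36 mm bar lying against the fence. Needs about 2 N and stays where it is left.
- guide_face (a point): Foot of the side guide's inner face (which looks to +x at the fence) at the middle of its length, at the plate's top; moves with the guide. The guide is a steel bar 20 mm thick, 220 mm long (y), about 20 mm high. Axes as the feeder's.
- guide_post_top (a point): Top centre of the guide's upright black post, 20 mm diameter and 60 mm tall, its top 101 mm above the bench; it stands on a bracket 45 mm behind the guide's face and 95 mm to feeder -y from the middle; moves with the guide. Axes as the feeder's.
- oil_bottle: Bystander: white bottle with black cap, 52 mm diameter, 130 mm tall; origin at the centre of its base.
- hex_key: Bystander: dark L-shaped hex key, 10 mm thick, arms about 110 and 35 mm; origin under the middle of the long arm, which lies along x.
- shaft_collar: Bystander: steel ring, 56 mm outside, 28 mm bore, 22 mm high; origin at the centre of its underside.

How it is judged (in metres and radians):
On the way, in this order (a step that is already met when the one before it is completed fails the run):
1. straightedge flat on the plate, released, at rest, both front edge ends within 2 mm of the fence, its middle within 20 mm of the fence's middle, the side guide still 15 mm or more from it (x of each of front_edge_l, front_edge_r in the frame of fence_mid above -0.002 m and y of straightedge in the frame of fence_mid between -0.02 and 0.02 m and z of straightedge in the frame of fence_mid between -0.003 and 0.003 m and angle between straightedge's own z axis and vertical below 0.035 rad and contact force between the fingers and straightedge below 0.1 N and linear speed of straightedge below 0.02 m/s and x of straightedge in the frame of guide_face above 0.033 m), for 0.3 s.
2. side guide slid up to within 2 mm of both ends of the straightedge's back edge, the straightedge still flush on the fence (x of each of front_edge_l, front_edge_r in the frame of fence_mid above -0.002 m and x of each of back_edge_l, back_edge_r in the frame of guide_face below 0.002 m), for 0.2 s.
At the end, for the whole second after the job is handed in: Straightedge flat on the plate (within 3 mm and 2 degrees), released, at rest, both ends of its front edge within 2 mm of the fence, its middle within 20 mm of the fence's middle; side guide at rest against its back edge, within 2 mm at both ends (all of step 2 and y of straightedge in the frame of fence_mid between -0.02 and 0.02 m and z of straightedge in the frame of fence_mid between -0.003 and 0.003 m and angle between straightedge's own z axis and vertical below 0.035 rad and contact force between the fingers and straightedge below 0.1 N and linear speed of straightedge below 0.02 m/s and velocity of joint guide_part between -0.01 and 0.01 m/s); the robot touches nothing.
It fails at once if the air bar is pushed by the robot or the straightedge with more than 3 N (contact force between any of the arm, the fingers, straightedge and air_bar above 3 N).
It fails at once if the straightedge is dropped or slammed into the lane: faster than 0.4 m/s (a fall of 8 mm) when within 100 mm of the fence's middle and under 50 mm above the plate (horizontal distance between straightedge and fence_mid below 0.1 m and z of straightedge in the frame of fence_mid below 0.05 m and linear speed of straightedge above 0.4 m/s).
It fails at once if the oil bottle, hex key or shaft collar is moved by more than 20 mm (distance of any of oil_bottle, hex_key, shaft_collar from where it was at the start of the episode above 0.02 m).
It also fails if it takes over 54 s, if anything falls off the work surface, if the arm or the gripper's body presses on something with over 40 N, if the wrist force passes 120 N, or if a joint passes its speed limit or range.

## Robot

A 6-joint arm with a two-finger parallel gripper is mounted at the origin on the work surface. World frame = base frame: x ahead of the robot, y to its left, z up, the work surface at z = 0. Lengths are in m, angles in degrees, forces in N, time in s.
With the tool pointing down it reaches from about 0.325 to 0.85 m from the base axis. Payload 4.4 kg.
Tool frame: the origin (TCP) lies between the finger pads; the fingertips stand 8 mm ahead of it and the grasp point (between the pads) lies 11 mm behind it (bot.tip_reach is the distance from the TCP to the fingertips, in m); z points along the fingers, y is the line along which they close (so a half turn about z gives the same grasp; the last joint's range is limited). The gripper opens to 94 mm and grips with 3 to 60 N. Pads are 16 mm wide; open, the fingers measure 119 mm over their backs; the gripper's body (75 mm by 177 mm) begins 78 mm behind the grasp point.
Start: joints at [59.444, 11.837, 88.321, -0, 79.842, -8.623], TCP at [0.215, 0.533, 0.213] pointing down, gripper open.
Joint ranges: [-156.59, 156.59], [-49.26, 127.26], [12.9, 141.05], [-63.56, 243.56], [4.71, 150.69], [-161.64, 161.64]. Speed limits (degrees/s): [159.86, 159.86, 180, 180, 180, 180].

## Interface

Orientations are given as [roll, pitch, yaw] about the fixed x, y, z axes, in that order (R = Rz(yaw) Ry(pitch) Rx(roll)).
In Python, from station import bot, eyes, models gives the robot as it stands.
- The arm moves only by the tool apply_moves, never from a script. Its argument "moves" is one flat list of numbers, 7 for each row, row after row: the finger opening in m, from 0 to 0.094, then the shift along the tool's x, y, z in m, then the turn, a rotation vector about the tool's x, y, z in degrees. A call has 1 to 12 rows; each row is the pose to reach, as a shift and turn from the pose commanded when the call began, along the tool's axes at that moment; what a row does not reach only later rows make up. A row lasts 1/8 s, in which the tool goes at most 62.5 mm and 10.7 degrees, less where a joint would pass 70% of its speed; a pose out of reach is approached as far as the arm can. A call with a gripper value outside its range is refused whole. The fingers move at their own pace and stop on an object; "force" is the grip in N (left out, the last holds). Time passes only in rows, so rows that repeat a pose let the fingers close. It gives the time, the measured TCP pose, the force, the opening and the grip force at its end, in the units of the state.
- bot.state(): the state, without advancing time (a new reading comes with each control period).
- eyes.camera(name): name is "scene" or "top" or "wrist"; returns a dict with "img" (400x640x3 uint8, blue, green, red), "range_z" (400x640 float32, m along the optical axis (not along the pixel's ray), 0 where there is no reading), "camera_matrix" (3x3 intrinsics, pixels), "distortion" ([k1, k2, p1, p2, k3] as OpenCV has them; the pictures are not rectified), "rvec" (rotation vector, rad) and "tvec" (3), from world to camera coordinates, as OpenCV has them; the wrist camera has in their place "mount" (4x4, takes a point from camera to tool coordinates, whose origin is the TCP and whose axes are the flange's). Camera axes: x right, y down, z forward; pixel columns grow to the right and rows downward; lengths in m; the calibration is good to about 2 mm. A picture is of the moment at which its call begins: read the wrist's pose just before it.
- bot.sign_off(): hands the job in; it is judged then, once.
Trained networks look in the newest picture that a camera, given by its name, has taken for a name from the list of things; names that differ only in an ending like _2 or _b are one class to them, and where a whole thing is asked for, a point or a joint stands for the part that bears it (a point fixed in the world has none). Each returns a list of dicts, best first, with "score" (0 to 1); they miss things now and then, are a little off and sometimes report something else, mostly with a low value. They report only what shows in the picture. A call takes as long as a camera call.
- models.look_for(camera, target): "pixel" ([column, row] in pixels, amid what is visible of it).
The state is a dict: "time": time; "joints": joint angles; "joint_vel": joint speeds; "joint_efforts": joint torques, N m; "tool_pos": TCP position; "tool_rot": TCP orientation; "contact_force": force on the tool from outside, world axes, zero at the start; "torque": the same for the moment, N m; "finger_gap": finger opening in m; "gripper_force": force on a finger pad.
Only numpy, scipy, OpenCV 4.12 (cv2) and the standard library are available. Lean on these libraries where they do the work, as an engineer would, in place of code of your own. Each camera call takes 0.05 s, during which the arm holds its last target. There are 200 camera calls.

## Working session

There is one attempt and no reset: what is moved stays moved. The work goes in short steps, Python scripts to look and compute and a tool call to move; the robot and the scene stay as the last step left them, time stands still between calls to the robot, and variables do not carry over. Pictures are saved under pics/ and viewed, at most 10 in all, crops included, and the job is handed in when it is done.

Besides the shell and the picture viewer there is one more tool, called after "Request:" by a JSON object that holds its "method" and its "body". apply_moves: Moves the arm, as the interface text tells. Its arguments: {"type":"object","properties":{"moves":{"type":"array","items":{"type":"number"}},"force":{"type":"number"}},"required":["moves"]}

```bash
ls; mkdir -p pics
cat > h.py <<'E'
import numpy as np, cv2
from scipy.spatial.transform import Rotation as R
from station import bot, eyes, models
def cloud(c):
    z=c["range_z"]; h,w=z.shape
    u,v=np.meshgrid(np.arange(w),np.arange(h))
    p=cv2.undistortPoints(np.stack([u,v],-1).reshape(-1,1,2).astype(np.float64),c["camera_matrix"],c["distortion"]).reshape(h,w,2)
    P=np.dstack([p*z[...,None],z])
    if "mount" in c:
        s=c["state"]; T=np.eye(4); T[:3,:3]=R.from_euler("xyz",s["tool_rot"],degrees=True).as_matrix(); T[:3,3]=s["tool_pos"]
        T=T@np.array(c["mount"]); W=P@T[:3,:3].T+T[:3,3]
    else:
        Rm=cv2.Rodrigues(np.array(c["rvec"],float))[0]; W=(P-np.array(c["tvec"]).ravel())@Rm
    W[z==0]=np.nan
    return W
def cam(n):
    s=bot.state(); c=eyes.camera(n)
    c["state"]=s; c["W"]=cloud(c); return c
E
cat > a.py <<'E'
from h import *
for n in ("top","scene"):
    c=cam(n); cv2.imwrite(f"pics/{n}0.png",c["img"]); np.savez(f"{n}0.npz",W=c["W"],img=c["img"])
    for t in ["straightedge","handle_mid","feeder","fence_mid","air_bar","guide_part","guide_face","guide_post_top","oil_bottle","hex_key","shaft_collar"]:
        for d in models.look_for(n,t)[:2]:
            x,y=np.round(d["pixel"]).astype(int); print(n,t,(x,y),round(d["score"],2),c["W"][y,x].round(3))
print(bot.state())
E
python3 a.py
```

```text
pics
top straightedge (np.int64(214), np.int64(231)) 0.66 [0.495 0.274 0.041]
top straightedge (np.int64(350), np.int64(218)) 0.54 [ 0.526 -0.128  0.043]
top handle_mid (np.int64(447), np.int64(200)) 0.68 [ 0.568 -0.404  0.098]
top handle_mid (np.int64(215), np.int64(228)) 0.58 [0.504 0.273 0.033]
top feeder (np.int64(344), np.int64(195)) 0.97 [ 0.599 -0.115  0.018]
top fence_mid (np.int64(342), np.int64(194)) 0.76 [ 0.602 -0.108  0.019]
top fence_mid (np.int64(347), np.int64(214)) 0.67 [ 0.538 -0.119  0.042]
top air_bar (np.int64(349), np.int64(160)) 0.6 [ 0.673 -0.116  0.166]
top air_bar (np.int64(442), np.int64(255)) 0.48 [ 0.411 -0.411  0.008]
top guide_part (np.int64(346), np.int64(214)) 0.97 [ 0.539 -0.117  0.037]
top guide_face (np.int64(348), np.int64(218)) 0.88 [ 0.526 -0.122  0.046]
top guide_post_top (np.int64(349), np.int64(218)) 0.84 [ 0.527 -0.125  0.038]
top oil_bottle (np.int64(445), np.int64(200)) 0.62 [ 0.569 -0.4    0.094]
top hex_key (np.int64(438), np.int64(262)) 0.59 [nan nan nan]
top shaft_collar (np.int64(346), np.int64(193)) 0.73 [ 0.605 -0.121  0.018]
top sh
[... 1104 characters left out ...]
 0.027]
{'time': 1.2, 'joints': array([ 5.94463662e+01,  1.18383794e+01,  8.83216665e+01,  2.67819929e-03,
        7.98419006e+01, -8.62298035e+00]), 'joint_vel': array([ 0.01629174,  0.09330987,  0.07506488, -0.01788258, -0.06483652,
       -0.0704149 ]), 'joint_efforts': array([-6.40899470e-04, -3.70905375e+01, -2.81751233e+01,  6.97810971e-02,
        2.78471847e-02, -1.80832484e-05]), 'tool_pos': array([0.21474893, 0.53339238, 0.2134342 ]), 'tool_rot': array([-1.79998471e+02, -2.89824045e-03,  1.58068874e+02]), 'contact_force': array([ 0.85801922,  0.20118987, -0.01408264]), 'torque': array([ 0.02035346, -0.01464311,  0.00058894]), 'gripper_force': 0.0, 'finger_gap': 0.09414440887347958}
```

View both.

View pics/top0.png

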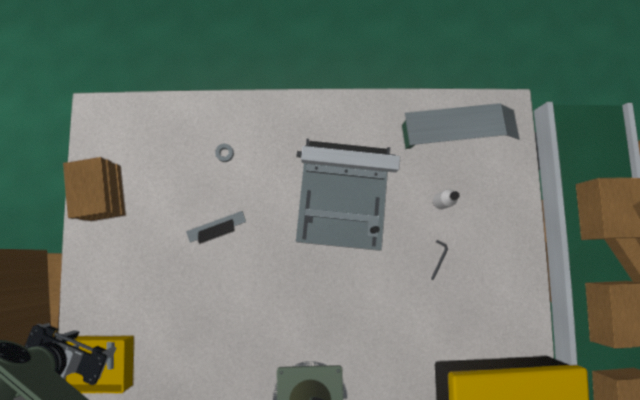

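View pics/scene0.png

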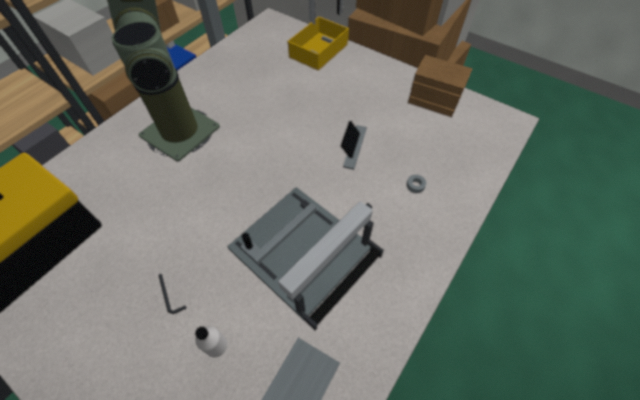

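```bash
cat > b.py <<'E'
from h import *
d=np.load("top0.npz");W=d["W"]
def fit(m,lab):
    p=W[m][:,:2].astype(np.float32); r=cv2.minAreaRect(p*1000); print(lab,m.sum(),r)
X,Y,Z=W[...,0],W[...,1],W[...,2]
a=(X>.4)&(X<.6)&(Y>.15)&(Y<.4)
fit(a&(Z>.005)&(Z<.016),"bar"); fit(a&(Z>.02),"blade")
f=(X>.4)&(X<.75)&(Y>-.3)&(Y<.05)
fit(f&(Z>.013)&(Z<.027),"plate"); fit(f&(Z>.15),"air");fit(f&(Z>.034)&(Z<.06)&(X<.56),"guide");fit(f&(Z>.08)&(X<.56),"post")
print("bench z",np.nanmedian(Z[(X>.3)&(X<.4)&(abs(Y)<.2)]))
s=np.load("scene0.npz")["W"];W=s;X,Y,Z=W[...,0],W[...,1],W[...,2]
a=(X>.4)&(X<.6)&(Y>.15)&(Y<.4)
fit(a&(Z>.02),"blade")
f=(X>.4)&(X<.75)&(Y>-.3)&(Y<.05)
fit(f&(Z>.15),"air");fit(f&(Z>.034)&(Z<.06)&(X<.56),"guide");fit(f&(Z>.08)&(X<.56),"post")
c=eyes.camera("wrist");print(c["mount"],c["camera_matrix"])
E
python3 b.py
```

```text
bar 661 ((500.24237060546875, 274.8746032714844), (246.72055053710938, 198.36317443847656), 89.88864135742188)
blade 429 ((493.3345947265625, 269.7469482421875), (39.218502044677734, 108.62073516845703), 20.279220581054688)
plate 5394 ((600.04833984375, -111.53543090820312), (260.8534851074219, 313.14154052734375), 83.1800308227539)
air 1518 ((681.830810546875, -114.83462524414062), (281.9054870605469, 41.7889518737793), 83.20764923095703)
guide 662 ((514.0449829101562, -101.21263885498047), (220.43141174316406, 62.506065368652344), 83.11312866210938)
post 46 ((488.6611022949219, -193.64942932128906), (18.93183135986328, 16.949989318847656), 86.03192138671875)
bench z 0.0007085073820599887
blade 375 ((494.4813232421875, 264.9211120605469), (37.005645751953125, 111.08509063720703), 19.00421714782715)
air 2168 ((682.9134521484375, -115.87278747558594), (282.24737548828125, 41.579437255859375), 82.50885009765625)
guide 823 ((515.3003540039062, -102.67756652832031), (219.27113342285156, 63.87314987182617), 82.5351333618164)
post 79 ((490.34320068359375, -194.7623291015625), (17.541635513305664, 17.821195602416992), 38.78156280517578)
[[ 6.11201292e-04 -9.64909613e-01 -2.62581539e-01  7.55022704e-02]
 [ 9.99999255e-01  8.67155225e-04 -8.58878259e-04  3.54854941e-05]
 [ 1.05643884e-03 -2.62580819e-01  9.64909425e-01 -1.71339181e-01]
 [ 0.00000000e+00  0.00000000e+00  0.00000000e+00  1.00000000e+00]] [[356.52730105   0.         316.53472442]
 [  0.         356.52730105 199.32531861]
 [  0.           0.           1.        ]]
```

```bash
cat >> h.py <<'E'
def Rz(y): return R.from_euler("z",y,degrees=True).as_matrix()
S,C=np.sin(np.radians(35)),np.cos(np.radians(35))
LEAN=np.array([[0,C,S],[1,0,0],[0,S,-C]])  # columns tool x,y,z in bar frame
def go(pos,Rm):
    s=bot.state(); R0=R.from_euler("xyz",s["tool_rot"],degrees=True).as_matrix()
    d=R0.T@(np.array(pos)-s["tool_pos"]); rv=np.degrees(R.from_matrix(R0.T@Rm).as_rotvec())
    print("shift",d.round(4),"turn",rv.round(2),"rows>=",max(np.linalg.norm(d)/.0625,np.linalg.norm(rv)/10.7).round(1)); return d,rv
def grasp_tcp(o,yaw,back=0,):  # o bar origin
    h=np.array(o)+Rz(yaw)@[-.0252,0,.044]; Rm=Rz(yaw)@LEAN
    return h+Rm[:,2]*(.011-back),Rm
E
python3 -c "
from h import *
# blade visible centre ~ -17mm.. from origin
o=np.array([.4935,.267,0])+Rz(20)@[.020,0,0]
go(*grasp_tcp(o,20,.13))"
```

```text
shift [-0.3034 -0.1921  0.072 ] turn [-32.9  -14.67  46.53] rows>= 5.9
```

Request:
{"method": "apply_moves", "body": {"moves": [0.06, -0.303, -0.192, 0.072, -32.9, -14.7, 46.5, 0.06, -0.303, -0.192, 0.072, -32.9, -14.7, 46.5, 0.06, -0.303, -0.192, 0.072, -32.9, -14.7, 46.5, 0.06, -0.303, -0.192, 0.072, -32.9, -14.7, 46.5, 0.06, -0.303, -0.192, 0.072, -32.9, -14.7, 46.5, 0.06, -0.303, -0.192, 0.072, -32.9, -14.7, 46.5, 0.06, -0.303, -0.192, 0.072, -32.9, -14.7, 46.5, 0.06, -0.303, -0.192, 0.072, -32.9, -14.7, 46.5, 0.06, -0.303, -0.192, 0.072, -32.9, -14.7, 46.5]}}

```text
time: 2.38
tool_pos: [0.4243, 0.2436, 0.1424]
tool_rot: [144.9, 0.0, 110.2]
contact_force: [-0.1, 0.4, -0.5]
finger_gap: 0.0598
gripper_force: 0.0
```

```bash
cat > c.py <<'E'
from h import *
c=cam("wrist"); cv2.imwrite("pics/w1.png",c["img"]); np.savez("w1.npz",W=c["W"],img=c["img"])
W=c["W"];X,Y,Z=W[...,0],W[...,1],W[...,2]
print(c["state"]["tool_pos"],c["state"]["tool_rot"])
a=(X>.38)&(X<.62)&(Y>.13)&(Y<.42)
for lo,hi in ((-.01,.004),(.006,.014),(.014,.03),(.03,.06)):
    m=a&(Z>lo)&(Z<hi); print(lo,m.sum(), np.nanmedian(Z[m]), cv2.minAreaRect(W[m][:,:2].astype(np.float32)*1000) if m.sum()>5 else 0)
E
python3 c.py
```

```text
[0.42427304 0.2436255  0.14242901] [1.44910775e+02 3.14567764e-02 1.10173037e+02]
-0.01 53289 0.00021252790428022417 ((499.99786376953125, 275.0055847167969), (239.9893035888672, 289.9822692871094), 0.0011518881656229496)
0.006 4047 0.010137452275735592 ((512.2246704101562, 274.93060302734375), (37.430908203125, 180.6044464111328), 19.320924758911133)
0.014 14 0.024713834692139752 ((484.58770751953125, 322.96343994140625), (15.624813079833984, 1.5969252586364746), 14.647890090942383)
0.03 1857 0.05711036467905076 ((480.7695007324219, 265.48052978515625), (27.13629150390625, 111.80451202392578), 10.50213623046875)
```

View pics/w1.png

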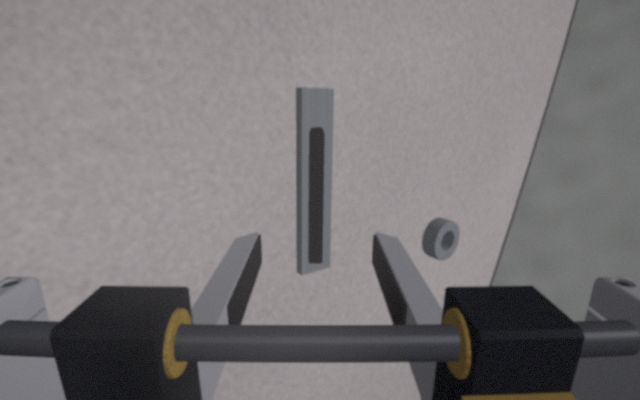

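```bash
python3 -c "
from h import *
go(*grasp_tcp([.5122,.2749,0],19.3,0))"
```

```text
shift [-0.0008 -0.0006  0.1307] turn [ 0.08 -0.49  0.75] rows>= 2.1
```

Request:
{"method": "apply_moves", "body": {"moves": [0.026, 0, 0, 0.03, 0, -0.2, 0.3, 0.026, -0.001, -0.001, 0.07, 0, -0.5, 0.7, 0.026, -0.001, -0.001, 0.1, 0, -0.5, 0.7, 0.026, -0.001, -0.001, 0.12, 0, -0.5, 0.7, 0.026, -0.001, -0.001, 0.129, 0, -0.5, 0.7, 0.026, -0.001, -0.001, 0.129, 0, -0.5, 0.7, 0, -0.001, -0.001, 0.129, 0, -0.5, 0.7, 0, -0.001, -0.001, 0.129, 0, -0.5, 0.7, 0, -0.001, -0.001, 0.129, 0, -0.5, 0.7, 0, -0.001, -0.001, 0.129, 0, -0.5, 0.7], "force": 40}}

```text
time: 3.68
tool_pos: [0.4938, 0.2666, 0.0365]
tool_rot: [144.8, 0.0, 109.2]
contact_force: [-4.6, 0.2, 5.7]
finger_gap: 0.0119
gripper_force: 40.0
```

```bash
python3 -c "
from h import *
s=bot.state();print({k:s[k] for k in ('time','tool_pos','tool_rot','contact_force','torque','finger_gap','gripper_force')})
# via pose above the lane, leaned along feeder yaw; estimate of feeder
o=np.array([.682,-.115,0])-Rz(-7)@[.098,0,0]; print(o)
"
```

```text
{'time': 3.675, 'tool_pos': array([0.4938361 , 0.26655039, 0.03646464]), 'tool_rot': array([1.44849283e+02, 3.93395005e-02, 1.09177081e+02]), 'contact_force': array([-4.64520392,  0.16863412,  5.66103804]), 'torque': array([0.04261612, 0.26518791, 0.21628998]), 'finger_gap': 0.011899343528751981, 'gripper_force': 40.001256465911865}
[ 0.58473048 -0.1030568   0.        ]
```

```bash
cat >> h.py <<'E'
# grasp transform: bar pose in tool at grasp time
Tg=np.array([.49383610,.26655039,.03646464]); Rg=R.from_euler("xyz",[144.849,.039,109.177],degrees=True).as_matrix()
bar_t=Rg.T@(np.array([.5122,.2749,0])-Tg); bar_R=Rg.T@Rz(109.2-90)
FO=np.array([.58473,-.10306,0]); FY=-7.0
def tcp_for(fx,fy,fz,yaw=None,fo=FO,fyaw=FY):
    o=fo+Rz(fyaw)@[fx,fy,fz]; Rb=Rz(fyaw if yaw is None else yaw); Rt=Rb@bar_R.T
    return o-Rt@bar_t,Rt
E
python3 -c "
from h import *
print(bar_t)
s=bot.state(); R0=R.from_euler('xyz',s['tool_rot'],degrees=True).as_matrix()
print(R0.T@[0,0,.1],R0.T@[0,0,.01])
go(*tcp_for(-.04,0,.12))"
```

```text
[ 0.00187878 -0.0045688   0.04137892]
[-6.86603756e-05  5.75729100e-02 -8.17640221e-02] [-6.86603756e-06  5.75729100e-03 -8.17640221e-03]
shift [-0.3542 -0.0049 -0.1499] turn [ 2.000e-02 -1.508e+01  2.142e+01] rows>= 6.2
```

Request:
{"method": "apply_moves", "body": {"moves": [0, 0, 0.006, -0.008, 0, 0, 0, 0, 0, 0.023, -0.033, 0, 0, 0, 0, 0, 0.05, -0.07, 0, 0, 0, 0, -0.04, 0.057, -0.082, 0, -1.5, 2.1, 0, -0.09, 0.05, -0.092, 0, -4, 5.7, 0, -0.14, 0.043, -0.1, 0, -6, 8.5, 0, -0.2, 0.03, -0.115, 0, -8.5, 12, 0, -0.25, 0.015, -0.125, 0, -10.6, 15, 0, -0.3, 0.005, -0.14, 0, -12.8, 18.2, 0, -0.34, -0.003, -0.148, 0, -14.6, 20.7, 0, -0.354, -0.005, -0.15, 0, -15.1, 21.4, 0, -0.354, -0.005, -0.15, 0, -15.1, 21.4]}}

```text
time: 5.18
tool_pos: [0.5234, -0.0976, 0.1545]
tool_rot: [145.1, 0.1, 82.9]
contact_force: [0.1, 0.8, -4.5]
finger_gap: 0.0119
gripper_force: 40.0
```

```bash
cat > d.py <<'E'
from h import *
c=cam("wrist"); cv2.imwrite("pics/w2.png",c["img"]); np.savez("w2.npz",W=c["W"],img=c["img"],p=c["state"]["tool_pos"],r=c["state"]["tool_rot"])
s=c["state"];print(s["tool_pos"],s["tool_rot"],s["finger_gap"],s["contact_force"])
W=c["W"];Fc=(W-FO)@Rz(FY); np.save("F2.npy",Fc)
x,y,z=Fc[...,0],Fc[...,1],Fc[...,2]
m=(abs(x)<.07)&(abs(y)<.12)&(abs(z-.02)<.008);print("plate",m.sum(),np.median(z[m]))
# fence face: heights between plate and top
m=(x>.05)&(x<.1)&(abs(y)<.13)&(z>.025)&(z<.042);print("face",m.sum())
if m.sum()>20:
    v=cv2.fitLine(np.c_[y[m],x[m]].astype(np.float32),cv2.DIST_HUBER,0,.01,.01).ravel();print(v, "yaw off",np.degrees(np.arctan2(-v[1],v[0])),"y range",y[m].min(),y[m].max())
m=(x>.06)&(x<.11)&(abs(y)<.14)&(abs(z-.045)<.003);print("top",m.sum(),cv2.minAreaRect(np.c_[x[m],y[m]].astype(np.float32)*1000) if m.sum()>5 else 0)
E
python3 d.py
```

```text
[ 0.52336121 -0.09764924  0.15453433] [1.45080524e+02 5.41498264e-02 8.29315804e+01] 0.011882411476185522 [ 0.10935064  0.80850162 -4.47742132]
plate 12543 0.020278521920172928
face 2332
[ 0.99999464 -0.00327436  0.0202671   0.0762269 ] yaw off 0.18760717 y range -0.10041131770526973 0.11309144301566108
top 3564 ((85.78040313720703, -3.3501510620117188), (22.395870208740234, 233.3444061279297), 0.2419968992471695)
```

View pics/w2.png

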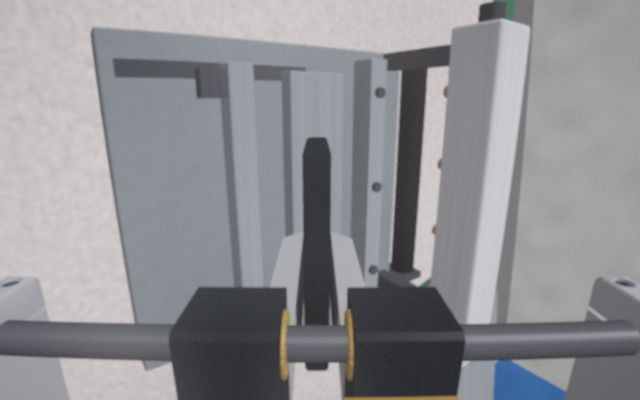

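```bash
cat > e.py <<'E'
from h import *
F=np.load("F2.npy");x,y,z=F[...,0],F[...,1],F[...,2]
m=(x>-.065)&(x<-.015)&(abs(y)<.11)&(z>.12)&(z<.14)
P=F[m]; print(m.sum(), P.mean(0))
A=np.c_[P[:,:2],np.ones(len(P))]; k=np.linalg.lstsq(A,P[:,2],rcond=None)[0]; print("slopes deg",np.degrees(k[:2]),"z at (-.04,0)",k@[-.04,0,1])
print(cv2.minAreaRect(P[:,:2].astype(np.float32)*1000))
# front edge per y slice
b=[(yy,np.percentile(P[abs(P[:,1]-yy)<.004][:,0],98)) for yy in np.arange(-.08,.085,.01) if (abs(P[:,1]-yy)<.004).sum()>5]
b=np.array(b);print(np.degrees(np.polyfit(b[:,0],b[:,1],1)[0]),b.round(4).tolist())
go(*tcp_for(.03,0,.06,yaw=-6.8))
E
python3 e.py
```

```text
6923 [-0.04510436  0.05299857  0.1276591 ]
slopes deg [3.72735028 0.47307376] z at (-.04,0) 0.12755357242847618
((-41.22006607055664, 9.131492614746094), (37.57688522338867, 162.2193145751953), 0.35801294445991516)
5.498987843059285 [[-0.07, -0.0299], [-0.06, -0.0308], [-0.05, -0.0522], [-0.0, -0.0242], [0.01, -0.0236], [0.02, -0.0239], [0.03, -0.0245], [0.04, -0.0236], [0.05, -0.024], [0.06, -0.0247], [0.07, -0.0244], [0.08, -0.0246]]
shift [-0.0007  0.0258  0.0884] turn [-0.26  0.1  -0.13] rows>= 1.5
```

```bash
python3 -c "
from h import *
F=np.load('F2.npy');x,y,z=F[...,0],F[...,1],F[...,2]
for lo,hi in((.06,.09),(0,.05)):
    m=(x>-.065)&(x<-.015)&(y>lo)&(y<hi)&(z>.115)&(z<.14);P=F[m]
    for _ in range(4):
        A=np.c_[P[:,:2],np.ones(len(P))];k=np.linalg.lstsq(A,P[:,2],rcond=None)[0];r=P[:,2]-A@k;P=P[abs(r)<.002]
    print(len(P),np.degrees(k[:2]),k@[-.04,.03,1],r.std(),P.min(0),P.max(0))
"
```

```text
2882 [0.64722165 0.22779736] 0.12815565853636054 0.000564869107512594 [-0.06023983  0.06001106  0.12613346] [-0.02299916  0.08998104  0.13042008]
1528 [1.86125152 0.12674781] 0.1279589485921215 0.0006241386280735541 [-5.98298643e-02  3.88753250e-05  1.25276258e-01] [-0.02267205  0.04998007  0.12997322]
```

Request:
{"method": "apply_moves", "body": {"moves": [0, 0, 0.005, 0.03, 0, 0, 0, 0, 0, 0.01, 0.06, 0, 0, 0, 0, 0, 0.014, 0.09, 0, 0, 0, 0, 0, 0.017, 0.112, 0, 0, 0, 0, 0, 0.018, 0.122, 0, 0, 0, 0, 0, 0.018, 0.122, 0, 0, 0]}}

```text
time: 5.98
tool_pos: [0.6079, -0.1068, 0.065]
tool_rot: [145.1, 0.1, 83.1]
contact_force: [1.0, -0.5, -3.9]
finger_gap: 0.0122
gripper_force: 40.0
```

```bash
cat > f.py <<'E'
from h import *
import sys
s=bot.state();Rt=R.from_euler("xyz",s["tool_rot"],degrees=True).as_matrix()
o=s["tool_pos"]+Rt@bar_t; print("t",s["time"],"bar in feeder",(Rz(FY).T@(o-FO)).round(4),"bar rpy",R.from_matrix(Rt@bar_R).as_euler("xyz",degrees=True).round(2),"Ffeeder",(Rz(FY).T@s["contact_force"]).round(2),"T",s["torque"].round(2))
c=cam("wrist");W=(c["W"]-FO)@Rz(FY);x,y,z=W[...,0],W[...,1],W[...,2]
if len(sys.argv)>1: cv2.imwrite("pics/"+sys.argv[1],c["img"])
b=o[2]; fx=(Rz(FY).T@(o-FO))[0]
m=(abs(x-fx)<.03)&(y>.06)&(y<.085)&(abs(z-b-.01)<.006);P=W[m]
for _ in range(4):
    A=np.c_[P[:,:2],np.ones(len(P))];k=np.linalg.lstsq(A,P[:,2],rcond=None)[0];r=P[:,2]-A@k;P=P[abs(r)<.002]
print("bar top",len(P),np.degrees(k[:2]).round(2),(k@[fx,0,1]).round(4),"front x",np.percentile(P[:,0],99.).round(4),"back",np.percentile(P[:,0],1).round(4))
m=(x>fx+.02)&(x<.1)&(y>.06)&(y<.1)&(z>.028)&(z<.042);print("fence x",m.sum(),np.median(x[m]))
m=(x>-.02)&(x<.0)&(y>.06)&(y<.1)&(abs(z-.02)<.006);print("plate z",m.sum(),np.median(z[m]))
m=(x<fx-.03)&(x>-.09)&(abs(y)<.11)&(z>.026)&(z<.044);print("guide x",m.sum(),np.percentile(x[m],[1,50,99]) if m.sum() else 0)
E
python3 f.py
```

```text
t 5.975 bar in feeder [0.0434 0.0009 0.0284] bar rpy [-0.03  0.21 -6.9 ] Ffeeder [ 1.05 -0.42 -3.86] T [0.02 0.82 0.04]
bar top 2510 [0.33 0.12] 0.0386 front x 0.0609 back 0.0252
fence x 1032 0.0759131066934206
plate z 3067 0.020276261735218428
guide x 19143 [-0.07742287 -0.05196173 -0.03878575]
```

Request:
{"method": "apply_moves", "body": {"moves": [0, 0, -0.0017, 0.0025, 0, 0, 0, 0, 0, -0.0034, 0.0049, 0, 0, 0, 0, 0, -0.004, 0.0057, 0, 0, 0, 0, 0, -0.0046, 0.0066, 0, 0, 0, 0, 0, -0.0046, 0.0066, 0, 0, 0]}}

```text
time: 6.65
tool_pos: [0.6084, -0.1084, 0.0578]
tool_rot: [145.0, 0.1, 83.0]
contact_force: [-0.3, -0.2, -3.3]
finger_gap: 0.012
gripper_force: 40.0
```

```bash
python3 f.py
```

```text
t 6.65 bar in feeder [ 0.0441 -0.0006  0.0213] bar rpy [-0.08  0.1  -7.02] Ffeeder [-0.23 -0.23 -3.35] T [ 0.07  0.82 -0.07]
bar top 2545 [ 0.37 -0.12] 0.0317 front x 0.0617 back 0.026
fence x 1119 0.0759264290457535
plate z 3319 0.02030894504197386
guide x 20582 [-0.07748389 -0.05208351 -0.03876493]
```

Request:
{"method": "apply_moves", "body": {"moves": [0, 0, -0.0006, 0.0009, 0, 0, 0, 0, 0, -0.0008, 0.0011, 0, 0, 0, 0, 0, 0.0016, 0.0028, 0, 0, 0, 0, 0, 0.004, 0.0045, 0, 0, 0, 0, 0, 0.0065, 0.0062, 0, 0, 0, 0, 0, 0.0082, 0.0074, 0, 0, 0, 0, 0, 0.0082, 0.0074, 0, 0, 0]}}

```text
time: 7.58
tool_pos: [0.6196, -0.1098, 0.0566]
tool_rot: [144.9, 0.1, 83.0]
contact_force: [0.7, -0.2, -3.8]
finger_gap: 0.0118
gripper_force: 40.0
```

```bash
python3 f.py w3.png
```

```text
t 7.575 bar in feeder [ 0.0555 -0.0006  0.0201] bar rpy [-0.09  0.08 -7.01] Ffeeder [ 0.77 -0.12 -3.83] T [-0.08  0.64 -0.02]
bar top 2663 [ 0.84 -0.14] 0.0305 front x 0.0762 back 0.0374
fence x 954 0.07600337556148548
plate z 3697 0.02025870435534582
guide x 23163 [-0.07740545 -0.05107888 -0.03863276]
```

View pics/w3.png

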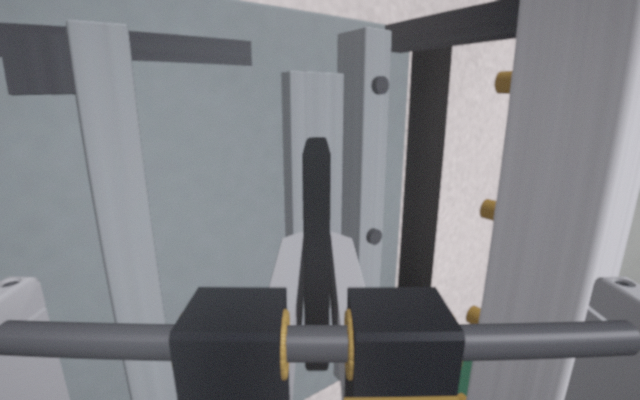

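Request:
{"method": "apply_moves", "body": {"moves": [0, 0, 0.0012, 0.0009, 0, 0, 0, 0, 0, 0.0025, 0.0017, 0, 0, 0, 0, 0, 0.0025, 0.0017, 0, 0, 0]}}

```text
time: 8.0
tool_pos: [0.6218, -0.11, 0.0565]
tool_rot: [145.0, 0.1, 83.0]
contact_force: [-5.5, -0.4, 0.9]
finger_gap: 0.0115
gripper_force: 40.0
```

```bash
python3 f.py
```

```text
t 8.0 bar in feeder [ 0.0577 -0.0006  0.02  ] bar rpy [-0.09  0.13 -6.99] Ffeeder [-5.41 -1.06  0.92] T [-0.17  1.09 -0.07]
bar top 2628 [ 0.91 -0.22] 0.0304 front x 0.0762 back 0.0395
fence x 0 nan
plate z 3780 0.020259870737918375
guide x 23156 [-0.07610005 -0.05087267 -0.03861976]
  return _methods._mean(a, axis=axis, dtype=dtype,
  ret = ret.dtype.type(ret / rcount)
```

Request:
{"method": "apply_moves", "body": {"moves": [0, 0, 0.0005, 0.0006, 0, 0, 0, 0, 0, 0.0001, 0.0011, 0, 0, 0, 0, 0, 0.0001, 0.0011, 0, 0, 0]}}

```text
time: 8.43
tool_pos: [0.6219, -0.11, 0.0565]
tool_rot: [145.0, 0.1, 83.0]
contact_force: [-18.4, 0.4, 15.1]
finger_gap: 0.0117
gripper_force: 40.0
```

```bash
python3 f.py 2>/dev/null
```

```text
t 8.425 bar in feeder [ 0.0577 -0.0005  0.02  ] bar rpy [-0.09  0.12 -6.97] Ffeeder [-18.35  -1.85  15.1 ] T [-0.31  1.69 -0.28]
bar top 2632 [ 0.91 -0.36] 0.0306 front x 0.0764 back 0.0395
fence x 0 nan
plate z 3781 0.020259933621162376
guide x 23178 [-0.07610467 -0.05082492 -0.03859817]
```

Request:
{"method": "apply_moves", "body": {"moves": [0.012, 0, -0.0001, -0.0007, 0, 0, 0, 0.014, 0, -0.0001, -0.0007, 0, 0, 0, 0.018, 0, -0.0001, -0.0007, 0, 0, 0, 0.024, 0, -0.0001, -0.0007, 0, 0, 0, 0.024, 0, -0.0001, -0.0007, 0, 0, 0], "force": 10}}

```text
time: 9.1
tool_pos: [0.6231, -0.1103, 0.0567]
tool_rot: [144.9, 0.1, 83.0]
contact_force: [-0.2, 0.8, 0.6]
finger_gap: 0.024
gripper_force: 0.0
```

```bash
python3 f.py 2>/dev/null; python3 -c "
from h import *
s=bot.state();print(s['finger_gap'],s['gripper_force'])"
```

```text
t 9.1 bar in feeder [ 0.0591 -0.0008  0.0202] bar rpy [-0.1   0.04 -7.02] Ffeeder [-0.31  0.75  0.65] T [-0.1   0.29 -0.01]
bar top 2663 [ 0.75 -0.33] 0.0306 front x 0.0763 back 0.0395
fence x 0 nan
plate z 3828 0.020264541917969458
guide x 22125 [-0.0747116  -0.05111402 -0.03868358]
0.023848958195484965 0.0
```

Request:
{"method": "apply_moves", "body": {"moves": [0.024, 0, 0, -0.01, 0, 0, 0, 0.024, 0, 0, -0.03, 0, 0, 0, 0.024, 0, 0, -0.06, 0, 0, 0, 0.024, 0, 0, -0.09, 0, 0, 0, 0.024, 0, 0, -0.12, 0, 0, 0, 0.024, 0, 0, -0.14, 0, 0, 0, 0.024, 0, 0, -0.15, 0, 0, 0, 0.024, 0, 0, -0.15, 0, 0, 0]}}

```text
time: 10.15
tool_pos: [0.5372, -0.0995, 0.1799]
tool_rot: [144.8, 0.2, 83.0]
contact_force: [0.3, -0.5, 0.4]
finger_gap: 0.024
gripper_force: 0.0
```

```bash
cat > g.py <<'E'
from h import *
import sys
c=cam("wrist");W=(c["W"]-FO)@Rz(FY);x,y,z=W[...,0],W[...,1],W[...,2];np.save("F3.npy",W)
cv2.imwrite("pics/"+sys.argv[1],c["img"]); print(c["state"]["time"],c["state"]["tool_pos"],c["state"]["tool_rot"])
for yy in np.arange(-.1,.101,.01):
    s=abs(y-yy)<.004
    b=s&(abs(z-.0305)<.003)&(x>.0)&(x<.09); f=s&(abs(z-.038)<.005)&(x>.05)&(x<.09); g=s&(abs(z-.041)<.004)&(x>-.09)&(x<.03)
    q=lambda m,p: np.percentile(x[m],p).round(4).tolist() if m.sum()>5 else None
    print(round(yy,2),"bar",q(b,[2,98]),"fence",q(f,50),"guide",q(g,[2,98]))
m=(z>.09)&(z<.11)&(x<0);print("post",m.sum(),np.median(W[m],0) if m.sum() else 0, W[m].min(0),W[m].max(0))
E
python3 g.py w4.png
```

```text
10.15 [ 0.53717563 -0.09946107  0.17993054] [144.84819773   0.15840836  82.95082568]
-0.1 bar [0.076, 0.0772] fence 0.0767 guide None
-0.09 bar [0.0411, 0.0772] fence 0.0767 guide None
-0.08 bar [0.0404, 0.0768] fence 0.0766 guide [-0.0574, -0.0386]
-0.07 bar [0.0403, 0.0771] fence 0.0764 guide [-0.0575, -0.0389]
-0.06 bar [0.0403, 0.0771] fence 0.0766 guide [-0.0576, -0.039]
-0.05 bar [0.0401, 0.077] fence 0.0765 guide [-0.0575, -0.0387]
-0.04 bar [0.04, 0.0769] fence 0.0764 guide [-0.0576, -0.039]
-0.03 bar [0.0402, 0.0768] fence 0.0763 guide [-0.0578, -0.039]
-0.02 bar [0.0397, 0.0767] fence 0.0763 guide [-0.0577, -0.0389]
-0.01 bar [0.0397, 0.0767] fence 0.0763 guide [-0.0577, -0.0387]
-0.0 bar [0.0403, 0.0765] fence 0.0762 guide [-0.0577, -0.039]
0.01 bar [0.04, 0.0764] fence 0.0763 guide [-0.0579, -0.0391]
0.02 bar [0.0398, 0.0763] fence 0.0762 guide [-0.058, -0.0394]
0.03 bar [0.0397, 0.0767] fence 0.0762 guide [-0.0581, -0.0391]
0.04 bar [0.0397, 0.0763] fence 0.0763 guide [-0.0581, -0.0393]
0.05 bar [0.0397, 0.0766] fence 0.0761 guide [-0.0582, -0.0391]
0.06 bar [0.0398, 0.0764] fence 0.0761 guide [-0.0584, -0.0387]
0.07 bar [0.0399, 0.0764] fence 0.076 guide [-0.0586, -0.0387]
0.08 bar [0.0398, 0.0762] fence 0.0759 guide [-0.0783, -0.0393]
0.09 bar [0.04, 0.0765] fence 0.076 guide [-0.0785, -0.0395]
0.1 bar [0.0749, 0.0763] fence 0.0758 guide [-0.0771, -0.0395]Traceback (most recent call last):
  File "g.py", line 10, in <module>
    m=(z>.09)&(z<.11)&(x<0);print("post",m.sum(),np.median(W[m],0) if m.sum() else 0, W[m].min(0),W[m].max(0))
                                                                                      ~~~~~~~~^^^
    return umr_minimum(a, axis, None, out, keepdims, initial, where)
ValueError: zero-size array to reduction operation minimum which has no identity
```

View pics/w4.png

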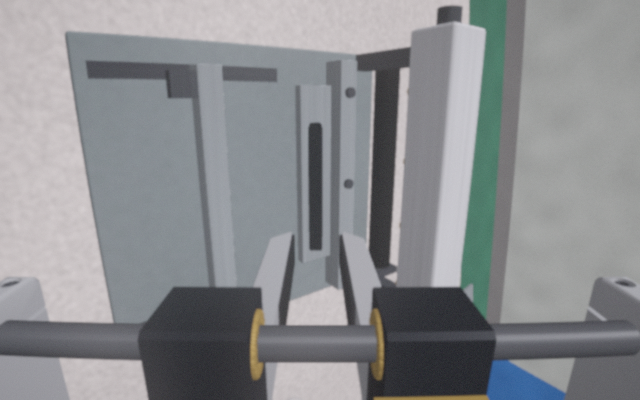

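```bash
python3 -c "
from h import *
Rm=Rz(FY)@LEAN
for p in ([-.14,-.098,.18],[-.135,-.098,.075]): go(FO+Rz(FY)@p,Rm)"
```

```text
shift [-0.096  -0.075  -0.0535] turn [0.07 0.13 0.04] rows>= 2.1
shift [-0.0957 -0.1312  0.0353] turn [0.07 0.13 0.04] rows>= 2.7
```

Request:
{"method": "apply_moves", "body": {"moves": [0, -0.048, -0.037, -0.027, 0, 0, 0, 0, -0.096, -0.075, -0.053, 0, 0, 0, 0, -0.096, -0.075, -0.053, 0, 0, 0, 0, -0.096, -0.095, -0.02, 0, 0, 0, 0, -0.096, -0.115, 0.01, 0, 0, 0, 0, -0.096, -0.131, 0.035, 0, 0, 0, 0, -0.096, -0.131, 0.035, 0, 0, 0]}}

```text
time: 11.08
tool_pos: [0.4376, -0.1811, 0.072]
tool_rot: [145.3, -0.2, 83.0]
contact_force: [0.3, -0.3, -0.2]
finger_gap: 0.0005
gripper_force: 0.0
```

```bash
cat > k.py <<'E'
from h import *
import sys
s=bot.state();print("t",s["time"],"tcp feeder",(Rz(FY).T@(s["tool_pos"]-FO)).round(4),"F",(Rz(FY).T@s["contact_force"]).round(2),s["finger_gap"])
c=cam("wrist");W=(c["W"]-FO)@Rz(FY);x,y,z=W[...,0],W[...,1],W[...,2]
if len(sys.argv)>1: cv2.imwrite("pics/"+sys.argv[1],c["img"])
for yy in (-.08,-.04,0,.04,.08):
    m=(abs(y-yy)<.004)&(abs(z-.041)<.004)&(x>-.09)&(x<.06); b=(abs(y-yy)<.004)&(abs(z-.0305)<.003)&(x>.02)&(x<.09)
    print(yy,np.percentile(x[m],[2,98]).round(4) if m.sum()>5 else 0,"bar",np.percentile(x[b],[2,98]).round(4) if b.sum()>5 else 0)
m=(z>.094)&(z<.108)&(x<.02)&(x>-.12)&(y<-.06)&(y>-.13);print("post",m.sum(),W[m].min(0) if m.any() else 0,W[m].max(0) if m.any() else 0)
E
python3 k.py w5.png
```

```text
t 11.075 tcp feeder [-0.1366 -0.0954  0.072 ] F [ 0.36 -0.26 -0.15] 0.0005068902917435673
-0.08 [-0.0583 -0.0386] bar [0.04   0.0768]
-0.04 [-0.0583  0.0441] bar [0.0396 0.05  ]
0 [-0.0587  0.0434] bar [0.0391 0.0503]
0.04 [-0.0588  0.0434] bar [0.0389 0.0495]
0.08 0 bar 0
post 891 [-0.09360882 -0.11167531  0.09400171] [-0.07323603 -0.09214616  0.10238511]
```

View pics/w5.png

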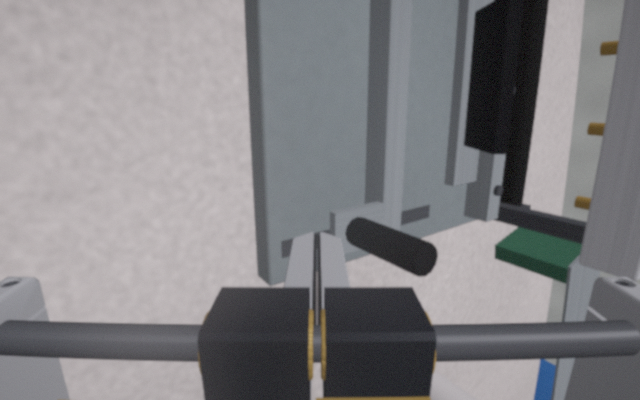

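Request:
{"method": "apply_moves", "body": {"moves": [0, -0.007, 0, 0, 0, 0, 0, 0, -0.007, 0.0123, 0.0086, 0, 0, 0, 0, -0.007, 0.0205, 0.0144, 0, 0, 0, 0, -0.007, 0.0262, 0.0184, 0, 0, 0, 0, -0.007, 0.0344, 0.0241, 0, 0, 0, 0, -0.007, 0.0442, 0.031, 0, 0, 0, 0, -0.007, 0.0541, 0.0379, 0, 0, 0, 0, -0.007, 0.0639, 0.0448, 0, 0, 0, 0, -0.007, 0.0721, 0.0505, 0, 0, 0, 0, -0.007, 0.077, 0.054, 0, 0, 0, 0, -0.007, 0.077, 0.054, 0, 0, 0]}}

```text
time: 12.5
tool_pos: [0.5318, -0.2027, 0.0754]
tool_rot: [144.9, 0.1, 83.0]
contact_force: [-0.2, 0.1, -0.3]
finger_gap: 0.0004
gripper_force: 0.0
```

```bash
python3 k.py
```

```text
t 12.5 tcp feeder [-0.0404 -0.1054  0.0754] F [-0.2   0.07 -0.34] 0.0004176038067045289
-0.08 [0.0044 0.0232] bar [0.0403 0.0773]
-0.04 [0.0042 0.0435] bar [0.0398 0.0497]
0 [0.004  0.0428] bar [0.0396 0.0492]
0.04 0 bar [0.0411 0.0492]
0.08 0 bar 0
post 2164 [-0.07752123 -0.11190732  0.09402079] [-0.01028931 -0.0920292   0.10798615]
```

Request:
{"method": "apply_moves", "body": {"moves": [0, 0, 0.0025, 0.0017, 0, 0, 0, 0, 0, 0.0049, 0.0034, 0, 0, 0, 0, 0, 0.0074, 0.0052, 0, 0, 0, 0, 0, 0.0094, 0.0066, 0, 0, 0, 0, 0, 0.0111, 0.0077, 0, 0, 0, 0, 0, 0.0111, 0.0077, 0, 0, 0]}}

```text
time: 13.3
tool_pos: [0.5448, -0.2042, 0.0754]
tool_rot: [145.0, 0.1, 83.0]
contact_force: [-1.1, 0.1, -0.6]
finger_gap: 0.0006
gripper_force: 0.4
```

```bash
python3 k.py
```

```text
t 13.3 tcp feeder [-0.0273 -0.1052  0.0754] F [-1.14 -0.07 -0.65] 0.000601121468495783
-0.08 [0.0169 0.0367] bar [0.0474 0.0772]
-0.04 [0.0167 0.0435] bar [0.0468 0.05  ]
0 [0.0165 0.0425] bar [0.0467 0.05  ]
0.04 0 bar 0
0.08 0 bar 0
post 2168 [-0.0643728  -0.11147717  0.09400304] [ 0.00230889 -0.09188232  0.10799537]
```

Guide top edge at 0.0367, about 3 mm to go; creep until the force rises.

Request:
{"method": "apply_moves", "body": {"moves": [0, 0, 0.0008, 0.0006, 0, 0, 0, 0, 0, 0.0016, 0.0011, 0, 0, 0, 0, 0, 0.0024, 0.0017, 0, 0, 0, 0, 0, 0.0024, 0.0017, 0, 0, 0]}}

```text
time: 13.85
tool_pos: [0.5476, -0.2045, 0.0754]
tool_rot: [145.0, 0.1, 83.0]
contact_force: [-2.0, 0.8, -1.0]
finger_gap: 0.0007
gripper_force: 0.8
```

```bash
python3 k.py
```

```text
t 13.85 tcp feeder [-0.0245 -0.1052  0.0754] F [-2.07  0.54 -0.97] 0.0006725093858896291
-0.08 [0.0195 0.0393] bar [0.0201 0.0771]
-0.04 [0.0195 0.0426] bar [0.0201 0.0499]
0 [0.0193 0.0423] bar [0.02   0.0488]
0.04 0 bar 0
0.08 0 bar 0
post 2171 [-0.06148265 -0.11156809  0.09400676] [ 0.00503233 -0.09179426  0.10795779]
```

Request:
{"method": "apply_moves", "body": {"moves": [0, 0, 0.0006, 0.0004, 0, 0, 0, 0, 0, 0.0012, 0.0008, 0, 0, 0, 0, 0, 0.0012, 0.0008, 0, 0, 0]}}

```text
time: 14.28
tool_pos: [0.5484, -0.2046, 0.0752]
tool_rot: [145.0, 0.1, 83.0]
contact_force: [-7.4, 1.1, 3.0]
finger_gap: 0.0005
gripper_force: 3.8
```

```bash
python3 k.py
```

```text
t 14.275 tcp feeder [-0.0237 -0.1052  0.0752] F [-7.53  0.18  3.05] 0.0005211283211206296
-0.08 [0.0201 0.0395] bar [0.0203 0.0771]
-0.04 [0.02   0.0432] bar [0.0201 0.0482]
0 [0.0196 0.0427] bar [0.02   0.0211]
0.04 0 bar 0
0.08 0 bar 0
post 2171 [-0.06080299 -0.11178653  0.0940004 ] [ 0.00457734 -0.09181629  0.10799669]
```

Request:
{"method": "apply_moves", "body": {"moves": [0, 0, -0.003, -0.002, 0, 0, 0, 0, 0, -0.016, -0.0115, 0, 0, 0, 0, 0, -0.033, -0.023, 0, 0, 0, 0, 0, -0.033, -0.06, 0, 0, 0, 0, 0, -0.02, -0.1, 0, 0, 0, 0, 0.05, -0.01, -0.13, 0, 0, 0, 0, 0.09, 0, -0.14, 0, 0, 0, 0, 0.09, 0, -0.14, 0, 0, 0, 0, 0.09, 0, -0.14, 0, 0, 0]}}

```text
time: 15.45
tool_pos: [0.4798, -0.1054, 0.1895]
tool_rot: [145.0, 0.1, 83.0]
contact_force: [-0.7, -0.2, -1.0]
finger_gap: 0.0004
gripper_force: 0.0
```

```bash
python3 g.py w6.png 2>/dev/null
```

```text
15.45 [ 0.47983649 -0.10537408  0.18953651] [1.44952027e+02 1.36078754e-01 8.29910742e+01]
-0.1 bar [0.0757, 0.0777] fence 0.0768 guide None
-0.09 bar [0.0495, 0.0775] fence 0.0767 guide None
-0.08 bar [0.0204, 0.077] fence 0.0767 guide [0.0204, 0.0297]
-0.07 bar [0.0199, 0.0775] fence 0.0766 guide [0.0199, 0.0298]
-0.06 bar [0.0197, 0.0772] fence 0.0764 guide [0.0195, 0.0295]
-0.05 bar [0.0196, 0.0767] fence 0.0764 guide [0.0199, 0.0293]
-0.04 bar [0.0198, 0.0774] fence 0.0762 guide [0.0197, 0.0294]
-0.03 bar [0.0197, 0.0775] fence 0.0764 guide [0.0196, 0.0296]
-0.02 bar [0.0196, 0.077] fence 0.0763 guide [0.0192, 0.0296]
-0.01 bar [0.0198, 0.0772] fence 0.0762 guide [0.0195, 0.0298]
-0.0 bar [0.0195, 0.077] fence 0.0763 guide [0.0194, 0.0296]
0.01 bar [0.0194, 0.0769] fence 0.0762 guide [0.0197, 0.0296]
0.02 bar [0.0192, 0.077] fence 0.0761 guide [0.0194, 0.0296]
0.03 bar [0.0192, 0.0767] fence 0.0762 guide [0.0194, 0.0294]
0.04 bar [0.0192, 0.077] fence 0.0762 guide [0.0192, 0.0295]
0.05 bar [0.0194, 0.0774] fence 0.0764 guide [0.0193, 0.0293]
0.06 bar [0.0196, 0.077] fence 0.0762 guide [0.0192, 0.0292]
0.07 bar [0.0194, 0.0769] fence 0.0762 guide [0.0197, 0.0297]
0.08 bar [0.0002, 0.0762] fence 0.0761 guide [-0.0005, 0.0293]
0.09 bar [0.0001, 0.0769] fence 0.0761 guide [-0.0004, 0.0294]
0.1 bar [0.0003, 0.0772] fence 0.0762 guide [-0.0006, 0.0297]
post 56 [-0.00190522 -0.09706965  0.10140221] [-0.00629486 -0.10746783  0.09524112] [-6.72976080e-05 -9.28929377e-02  1.02751667e-01]
```

View pics/w6.png

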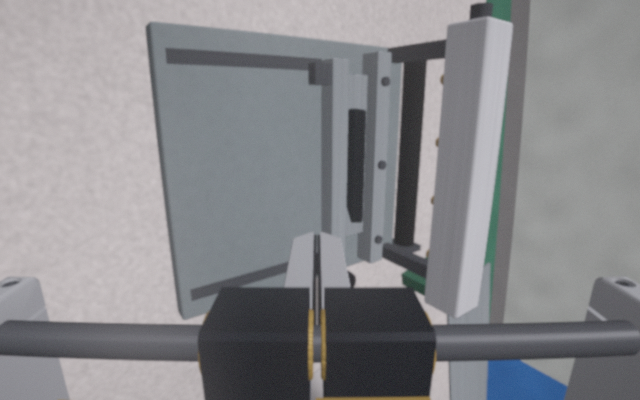

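```bash
python3 -c "
from station import bot
print(bot.sign_off())"
```

```text
the job is handed in; nothing more can be done
None
```

The job is handed in at about 15.5 s of the 54 s, with no verdict shown. The straightedge was released against the fence and measured flush along its length. The side guide was then pushed up until the force rose to 7.5 N against its back edge. The arm is clear of everything.

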